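# Roll the chisels out of the spring clips onto the sharpening rest

## Robot

A 6-joint arm with a two-finger parallel gripper is mounted at the origin on a cart in front of the work surface, level with it; the furniture and walls round the work are solid. World frame = base frame: x ahead of the robot, y to its left, z up, the work surface at z = 0. Lengths are in m, angles in degrees, forces in N, time in s.
With the tool pointing down it reaches from about 0.25 to 0.725 m from the base axis. Payload 9.7 kg.
Tool frame: the origin (TCP) lies at the very end of the fingers, on their centre line; the grasp point (between the pads) lies 19 mm behind it (bot.grip_point_offset is the distance from the TCP to the grasp point, in m); y points along the fingers, x is the direction in which the jaws open and shut, and the axes are right-handed (so a half turn about y gives the same grasp; the last joint's range is limited). The gripper opens to 85 mm and grips with 20 to 120 N. Pads are 22 mm wide; open, the fingers measure 114 mm over their backs; the gripper's body (76 mm by 85 mm) begins 54 mm behind the grasp point. The pads swing forward as they close: fully open they stand 13 mm farther back than shut.
Start: joints at [-38.789, 4.979, 10.078, 95.1, 0, 90], TCP at [0.429, -0.345, 0.231] pointing down, gripper open.
Joint ranges: [-179.16, 179.16], [-48.56, 103.87], [-65.8, 70.77], [-126.05, 130.52], [-82.76, 87.17], [-180, 180]. Speed limits (degrees/s): [127.2, 127.2, 147.25, 180, 180, 180].

## Interface

Orientations are given as [roll, pitch, yaw] about the fixed x, y, z axes, in that order (R = Rz(yaw) Ry(pitch) Rx(roll)).
In Python, from workcell import bot gives the robot as it stands.
- The arm moves only by the shell command python3 -m inch 'ROWS' [FORCE]. ROWS is JSON, a list of rows, each a list of 3 entries, a list of its own where there are three numbers: the shift along the tool's x, y, z in mm, then the turn, a rotation vector about the tool's x, y, z in rad, then the finger opening in mm, from 0 to 85.4. In form: [[[x, y, z], [ax, ay, az], grip], ...]. A call has 1 to 20 rows; each row is the pose to reach, as a shift and turn from the pose measured when the call began, along the tool's axes at that moment; what a row does not reach only later rows make up. A row lasts 1/10 s, in which the tool goes at most 50 mm and 8.59 degrees, less where a joint would pass 70% of its speed; a pose out of reach is approached as far as the arm can. A call with a gripper value outside its range is refused whole. The fingers move at their own pace and stop on an object; FORCE is the grip in N (left out, the last holds). Time passes only in rows, so rows that repeat a pose let the fingers close. It gives the time, the measured TCP pose, the force and the opening at its end, in the units of the state.
- bot.get_obs(): the state, without advancing time (a new reading comes with each control period).
- bot.camera(name): name is "scene" or "top" or "wrist"; returns a dict with "frame" (420x560x3 uint8, red, green, blue), "mtx" (3x3 intrinsics, pixels), "origin" and "orientation" of the camera in the world. Camera axes: x right, y down, z forward; pixel columns grow to the right and rows downward; lengths in m; the calibration is good to about 2 mm. A picture is of the moment at which its call begins. There is no depth.
- bot.job_done(): hands the job in, once; it reports no verdict.
Trained networks look in a picture, given as the dict that the camera call returned (one of the last four; its "shot" number tells which), for a name from the list of things; names that differ only in an ending like _2 or _b are one class to them, and where a whole thing is asked for, a point or a joint stands for the part that bears it (a point fixed in the world has none). Each returns a list of dicts, best first, with "confidence" (0 to 1); they miss things now and then, are a little off and sometimes report something else, mostly with a low value. They report only what shows in the picture. A call takes as long as a camera call.
- bot.search_frame(picture, name): "box" ([left, top, right, bottom] in pixels, round what is visible of it).
- bot.cut_out(picture, name): "region" (420x560 bool, what is visible of it) and "box" ([left, top, right, bottom] in pixels, round what is visible of it).
The state is a dict: "time": time; "q": joint angles; "qd": joint speeds; "joint_efforts": joint torques, N m; "ee_pos": TCP position; "tcp_rot": TCP orientation; "wrist_force": force on the tool from outside, world axes, zero at the start; "torque": the same for the moment, N m; "opening": finger opening in m.
Only numpy, scipy, OpenCV 4.12 (cv2) and the standard library are available. Lean on these libraries where they do the work, as an engineer would, in place of code of your own. Each camera call takes 0.05 s, during which the arm holds its last target. There are 200 camera calls.

## Task

Lay both stone chisels out for sharpening: roll each one sideways out of its spring clips, towards the springy leaves, without wrenching the rack, and set it down gently in the notches of the sharpening rest - the point chisel in the notch with the yellow disc, the claw chisel in the other, middle of the shaft between the two bars and both cutting ends beyond the blue bar. Leave everything else on the bench where it is.

Things in the scene. Friction and masses are not known exactly. Their poses are not given: they have to be found in the camera images.
- clip_rack: Grey clip rack fixed to the bench, 124 (x) x 128 (y) x 62 mm high; origin: centre of underside, z up. Two chisels lie in it level, along its y, in rows at x = -26 and +26 mm; which lies in which varies. Each shaft rests on 14 mm wide wooden pads with clips at y = -50 and +50 mm; between them the space beside and under the shaft is free down to the 6 mm base plate.
- row_open (a point): Shaft axis of the rack's row at x = -26 mm, midway between its two clips, 48 mm above the bench; axes as the rack's. Each clip has a rigid steel hook on the +x side, its lip covering the shaft 3 mm past the axis: straight up is blocked. On the -x side a steel leaf, hinged 22 mm below the axis, yields to -x. Better empty this row first: the other rolls out towards it.
- row_inner (a point): Same for the row at x = +26 mm. Rolling out: 16 mm towards the rack's -x brings a shaft clear of the lips (both leaves together resist with about 4 N at first, 12 N at the end), then it lifts out up past the leaf tops (60 mm above the bench). The shafts are 32 mm apart; the hook of the next row begins 38 mm from the shaft axis.
- point_mid (a point): Point chisel: grey steel, round shaft 19 mm thick tapering to a point, 200 mm long, 0.13-0.25 kg. The point given is on the shaft axis, midway between the clips at the start and near the centre of mass: grip here, across the shaft. y runs along the shaft: head 90 mm to +y, cutting end 110 mm to -y, even round part y = -75 to +90 mm. x and z turn as it rolls.
- claw_mid (a point): Claw chisel: grey steel, round shaft 19 mm thick with a flat flared toothed end 30 mm wide, 185 mm long, 0.13-0.25 kg. The point given is on the shaft axis, midway between the clips at the start and near the centre of mass: grip here, across the shaft. y runs along the shaft: head 82 mm to +y, cutting end 102 mm to -y, even round part y = -70 to +82 mm.
- point_tip (a point): The cutting point of the point chisel, on its axis.
- claw_tip (a point): The toothed cutting end of the claw chisel, on its axis.
- rest: Sharpening rest fixed to the bench: plywood base 150 (x) x 128 (y) x 6 mm, two cross bars along x at y = -50 (blue) and +50 mm (plain wood), each with two V blocks (18 mm wide, sides at 45 degrees, tops 51 mm above the bench). They form two notches along y at x = +36 (yellow disc on the base) and -36 mm; free between the bars. Origin: centre of underside, z up.
- notch_point (a point): Notch for the point chisel, with the yellow disc (rest x = +36 mm): where the axis of a 19 mm shaft lying in the V runs, midway between the bars, 48 mm above the bench; axes as the rest's, y along the notch.
- notch_claw (a point): Notch for the claw chisel, without disc (rest x = -36 mm); same height and axes as the other.
- lamp: Fixed desk lamp to the robot's right, to be kept clear of. From its origin: domed head at x -0.40 to -0.23, y -0.10 to +0.10, z 0.15 to 0.37 m; a thin arm runs level from the head to x = +0.22, at y = 0, z = 0.34 to 0.38 m; then down to the bench at x = +0.35 m. Axes as the world's.
- air_hose: Fixed 15 mm black hose hanging down to the robot's right, to be kept clear of. It lies in the plane y = -0.015 m from its origin: x = -0.24 at z = 1.24 m (and on upwards), -0.19 at 0.75, -0.15 at 0.57, -0.07 at 0.34, +0.03 at 0.12, +0.10 at 0.03 m. An arm folded back to within 0.4 m of its base axis swings past behind it, above the lamp. Axes as the world's.
- glue_pot: Bystander, loose: white pot with a red lid, 72 mm across, 82 mm high. Origin at the centre of its underside.
- brick_rub: Bystander, loose: small red-brown rubbing brick, 48 x 75 x 30 mm. Origin at the centre of its underside.
- tape_measure: Bystander, loose: yellow tape measure, 62 x 68 x 36 mm. Origin at the centre of its underside.
- steel_wedge: Bystander, loose: small steel wedge, 22 x 70 x 16 mm. Origin at the centre of its underside.
- rubber: Bystander, loose: white eraser, 23 x 42 x 13 mm. Origin at the centre of its underside.
- sanding_block: Bystander, loose: sanding block, red below and tan above, 62 x 100 x 33 mm. Origin at the centre of its underside.
- wood_hand_clamp: Bystander, loose: small dark wooden hand clamp, 26 x 109 x 46 mm. Origin at the centre of its underside.

How it is judged:
By the outcome, as a careful person would: the job done as asked, in the order asked, and still so for the second after the job is handed in, with the robot touching nothing.
It also fails if it takes over 66 s, if anything falls off the work surface, if the arm or the gripper's body presses on something with over 40 N, if the wrist force passes 120 N, or if a joint passes its speed limit or range.

## Working session

There is one attempt and no reset: what is moved stays moved. The work goes in short steps, Python scripts to look and compute and a shell command to move; the robot and the scene stay as the last step left them, time stands still between calls to the robot, and variables do not carry over. Pictures are saved under pics/ and viewed, about 8 in all and at most 12, crops included, and the job is handed in when it is done.

```bash
mkdir -p pics; ls; cat > h.py <<'E'
from workcell import bot
import numpy as np, cv2
from scipy.spatial.transform import Rotation as R
def rot(o):
    o=np.array(o,float)
    if o.shape==(3,3): return o
    return R.from_euler('xyz',o,degrees=True).as_matrix()
def ray(p,uv):
    K=np.array(p['mtx']);d=np.linalg.inv(K)@np.array([uv[0],uv[1],1.]);return np.array(p['origin']),rot(p['orientation'])@d
def onz(p,uv,z):
    o,d=ray(p,uv);return o+d*(z-o[2])/d[2]
def proj(p,X):
    c=rot(p['orientation']).T@(np.array(X,float)-np.array(p['origin']));u=np.array(p['mtx'])@c;return u[:2]/u[2]
def save(p,n): cv2.imwrite('pics/'+n,cv2.cvtColor(p['frame'],cv2.COLOR_RGB2BGR))
E
python3 - <<'E'
from h import *
print(bot.get_obs())
for n in('top','scene','wrist'):
    p=bot.camera(n);save(p,n+'0.png');print(n,p['origin'],p['orientation'],p['mtx'])
    for t in ['clip_rack','rest','point_mid','claw_mid','lamp','glue_pot','sanding_block','wood_hand_clamp','brick_rub','tape_measure','steel_wedge','rubber']:
        r=bot.search_frame(p,t)
        if r: 
            b=r[0]['box'];print(t,r[0]['confidence'],np.round(b),onz(p,[(b[0]+b[2])/2,(b[1]+b[3])/2],.03).round(3))
E
```

```text
pics
{'time': 0.0, 'q': array([-3.87892315e+01,  5.01071622e+00,  1.00335515e+01,  9.50999954e+01,
        7.36724455e-04,  9.00003539e+01]), 'qd': array([-0.04250315,  0.00174977, -0.03730861, -0.04575462,  0.02634843,
       -0.0756689 ]), 'joint_efforts': array([-1.50478709e-04, -5.20387101e+01,  4.64798784e+01,  1.65445951e-02,
       -3.44429100e-05, -5.21677848e-07]), 'ee_pos': array([ 0.42851693, -0.34439917,  0.23057868]), 'tcp_rot': array([-8.99992638e+01,  7.71601270e-02, -3.87895855e+01]), 'wrist_force': array([ 0.43987043, -0.00221235,  0.02684219]), 'torque': array([-0.00962207,  0.04571171,  0.02775036]), 'opening': 0.08549150709370122}
top [0.51298004 0.09193444 1.47291128] [-177.59805235   -0.99841122  -89.29634405] [[476.56996334   0.         283.92677654]
 [  0.         476.56996334 203.87588833]
 [  0.           0.           1.        ]]
clip_rack 0.93 [219. 199. 262. 242.] [0.522 0.199 0.03 ]
rest 0.85 [162. 191. 213. 231.] [0.549 0.358 0.03 ]
point_mid 0.56 [236. 190. 256. 257.] [0.513 0.182 0.03 ]
claw_mid 0.59 [215. 192. 236. 254.] [0.514 0.244 0.03 ]
glue_pot 
[... 667 characters left out ...]
 0.03 ]
rest 0.73 [273. 239. 289. 248.] [ 0.423 -0.009  0.03 ]
point_mid 0.42 [226. 207. 272. 225.] [0.527 0.199 0.03 ]
claw_mid 0.46 [217. 202. 258. 220.] [0.539 0.257 0.03 ]
glue_pot 0.81 [260. 184. 281. 208.] [0.727 0.25  0.03 ]
sanding_block 0.6 [208. 185. 237. 199.] [0.647 0.422 0.03 ]
wood_hand_clamp 0.53 [332. 232. 356. 257.] [ 0.538 -0.169  0.03 ]
tape_measure 0.19 [222. 202. 271. 233.] [0.512 0.197 0.03 ]
steel_wedge 0.43 [272. 237. 292. 251.] [ 0.421 -0.014  0.03 ]
wrist [ 0.47860982 -0.28255449  0.37425116] [ 1.62041178e+02 -1.76798831e-02 -3.87970275e+01] [[349.11220663   0.         274.5618554 ]
 [  0.         349.11220663 210.6693177 ]
 [  0.           0.           1.        ]]
```

```bash
python3 - <<'E'
import cv2
i=cv2.imread('pics/top0.png')[125:275,110:310]
cv2.imwrite('pics/topc.png',cv2.resize(i,None,fx=4,fy=4,interpolation=cv2.INTER_CUBIC))
E
```

```text
(no output)
```

View pics/topc.png

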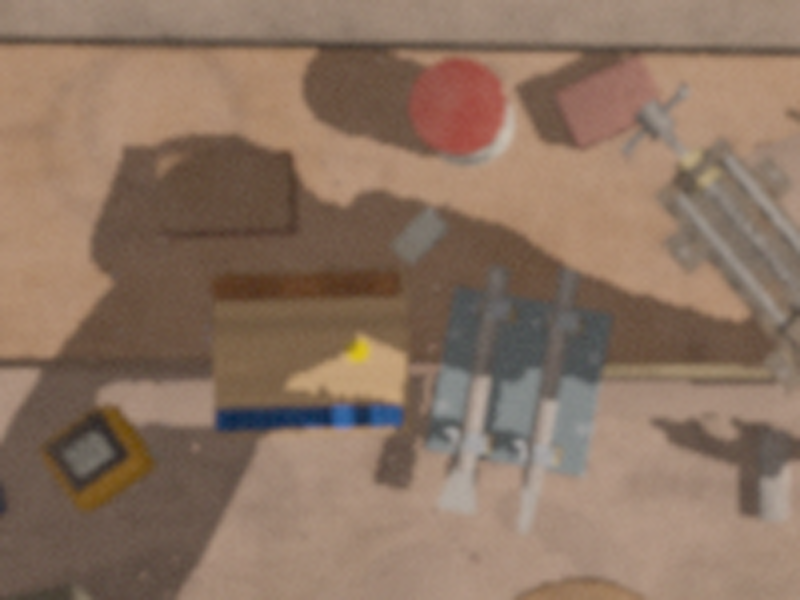

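View pics/scene0.png

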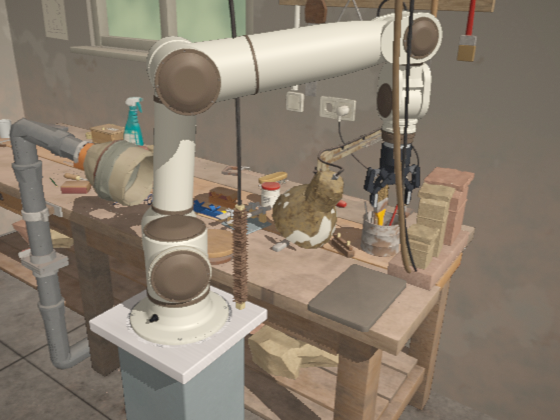

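```bash
python3 - <<'E'
from h import *
for n in('top','scene'):
    p=bot.camera(n)
    for t in ['lamp','air_hose']:
        for r in bot.search_frame(p,t)[:2]: print(n,t,r['confidence'],np.round(r['box']))
E
```

```text
top lamp 0.72 [344. 199. 374. 221.]
top air_hose 0.72 [211. 174. 219. 191.]
scene lamp 0.72 [229. 208. 270. 225.]
scene lamp 0.48 [333. 234. 354. 256.]
scene air_hose 0.24 [224. 201. 268. 235.]
scene air_hose 0.16 [334. 234. 356. 256.]
```

View pics/top0.png

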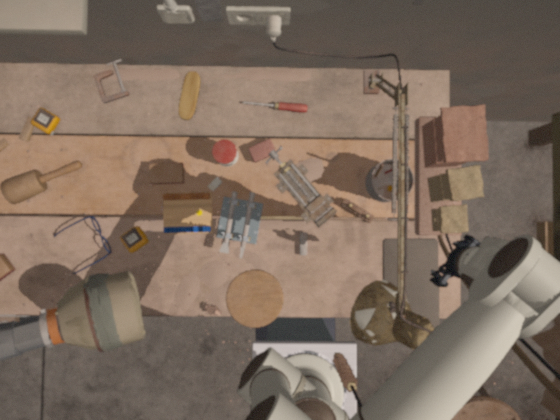

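```bash
python3 - <<'E'
import cv2, numpy as np
a=cv2.resize(cv2.imread('pics/scene0.png')[0:300,340:480],None,fx=2,fy=2,interpolation=cv2.INTER_CUBIC)
b=cv2.resize(cv2.imread('pics/wrist0.png'),(520,390));
c=np.zeros((600,800,3),np.uint8);c[:600,:280]=a;c[:390,280:]=b
cv2.imwrite('pics/sc.png',c)
E
```

```text
(no output)
```

View pics/sc.png

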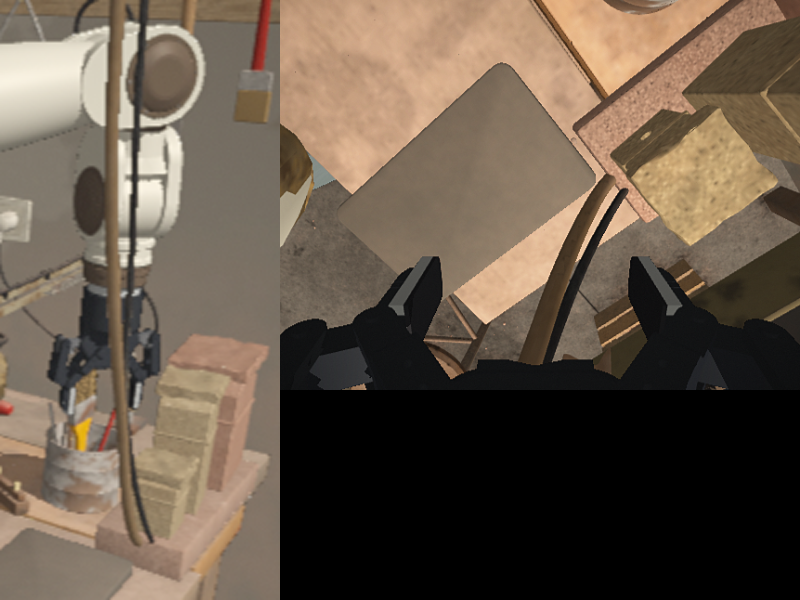

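```bash
python3 - <<'E'
from h import *
p=bot.camera('scene');t=bot.camera('top')
o=onz(p,(416,270),.03); print('hose end',o,'origin',o-[.10,-.015,.03])
O=o-[.10,-.015,.03]
for x,z in[(-.24,1.24),(-.19,.75),(-.15,.57),(-.07,.34),(.03,.12),(.1,.03)]:
    X=[O[0]+x,O[1]-.015,z];print(z,np.round(X,3),proj(p,X).round(),proj(t,X).round())
print('head',onz(t,(388,312),.3),'arm',onz(t,(402,105),.36),onz(t,(402,200),.36), 'post',onz(t,(392,84),.2))
for u in [(450,70),(115,70),(450,318),(145,318)]: print(onz(t,u,0).round(3))
E
```

```text
hose end [ 0.52049568 -0.40812435  0.03      ] origin [ 4.20495682e-01 -3.93124348e-01  2.77555756e-17]
1.24 [ 0.18  -0.408  1.24 ] [ 439. -390.] [1316.  935.]
0.75 [ 0.23  -0.408  0.75 ] [409.  -8.] [605. 415.]
0.57 [ 0.27  -0.408  0.57 ] [405.  88.] [539. 356.]
0.34 [ 0.35  -0.408  0.34 ] [407. 183.] [485. 295.]
0.12 [ 0.45  -0.408  0.12 ] [411. 251.] [451. 248.]
0.03 [ 0.52  -0.408  0.03 ] [416. 270.] [440. 223.]
head [ 0.30066665 -0.18612239  0.3       ] arm [ 0.79792058 -0.20368363  0.36      ] [ 0.57262355 -0.20410078  0.36      ] post [ 0.89596293 -0.21882686  0.2       ]
[ 1.004 -0.451  0.   ]
[0.985 0.598 0.   ]
[ 0.23  -0.449  0.   ]
[0.221 0.486 0.   ]
```

```bash
python3 -m inch '[[[0,-40,0],[0,0,0],85],[[0,-90,0],[0,0,0],85],[[0,-140,0],[0,0,0],85],[[0,-190,0],[0,0,0],85],[[0,-240,0],[0,0,0],85],[[0,-240,0],[0,0,0],85]]' 40
python3 -m inch '[[[-31,0,40],[0,-0.15,0],85],[[-62,0,80],[0,-0.3,0],85],[[-93,0,120],[0,-0.45,0],85],[[-124,0,160],[0,-0.6,0],85],[[-155,0,200],[0,-0.75,0],85],[[-186,0,240],[0,-0.9,0],85],[[-217,0,280],[0,-1.05,0],85],[[-248,0,320],[0,-1.2,0],85],[[-279,0,360],[0,-1.35,0],85],[[-310,0,400],[0,-1.5,0],85],[[-341,0,440],[0,-1.65,0],85],[[-376,20,486],[0,-1.8,0],85],[[-376,50,486],[0,-1.95,0],85],[[-376,60,486],[0,-2.09,0],85],[[-376,60,486],[0,-2.09,0],85],[[-376,60,486],[0,-2.09,0],85]]'
python3 - <<'E'
from h import *
o=bot.get_obs();print(o['q'].round(1),o['ee_pos'],o['tcp_rot'])
p=bot.camera('wrist');save(p,'w1.png')
for t in ['clip_rack','rest','point_mid','claw_mid']:
    for r in bot.search_frame(p,t)[:2]: print(t,r['confidence'],np.round(r['box']))
E
```

```text
time: 2.95
ee_pos: [0.4284, -0.3443, 0.4734]
tcp_rot: [-90.0, -0.2, -38.8]
wrist_force: [0.5, -0.5, -0.3]
opening: 0.0852
time: 4.55
ee_pos: [0.4397, 0.2697, 0.4133]
tcp_rot: [-90.2, 0.0, 80.7]
wrist_force: [0.9, 0.1, 0.7]
opening: 0.0849
[ 3.16e+01  9.50e+00  3.66e+01  1.17e+02 -1.00e-01  4.09e+01] [0.43965928 0.26967883 0.41332255] [-9.01665692e+01  4.50520220e-02  8.07128622e+01]
clip_rack 0.76 [202. 166. 284. 251.]
rest 0.81 [288. 157. 392. 251.]
rest 0.33 [203. 171. 282. 252.]
point_mid 0.56 [216. 140. 230. 269.]
point_mid 0.31 [104. 162. 129. 205.]
claw_mid 0.56 [248. 150. 266. 266.]
```

View pics/w1.png

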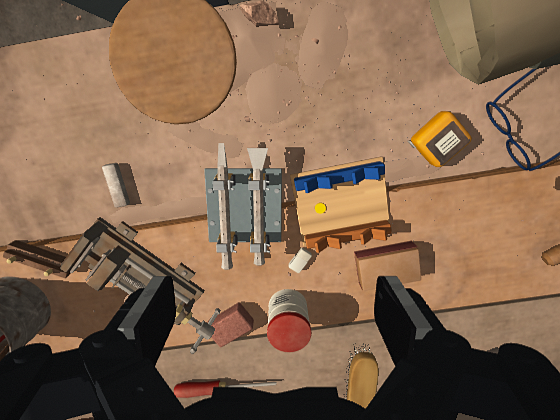

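```bash
python3 - <<'E'
import cv2
i=cv2.imread('pics/w1.png')[130:280,195:400]
i=cv2.resize(i,None,fx=3.9,fy=3.9,interpolation=cv2.INTER_CUBIC)
cv2.imwrite('pics/w1c.png',i);print(i.shape)
E
```

```text
(585, 800, 3)
```

View pics/w1c.png

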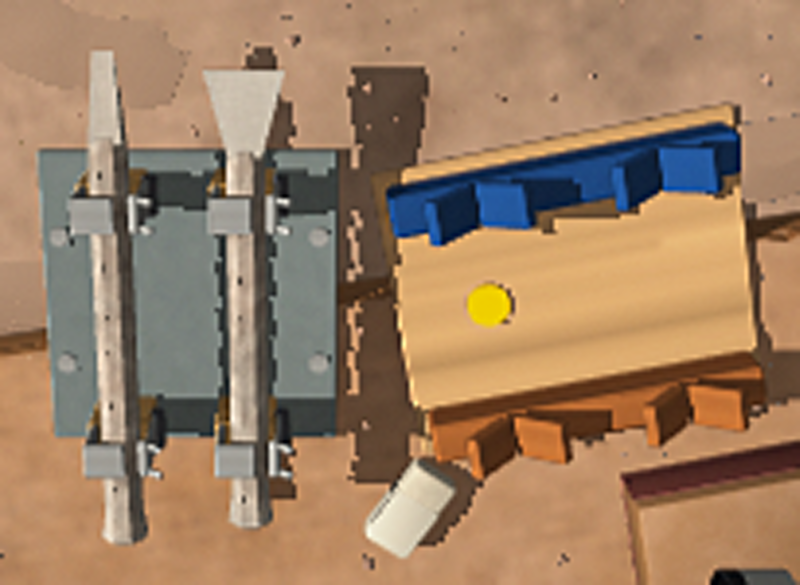

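```bash
python3 -m inch '[[[0,50,-15],[0,0,0],85],[[0,100,-30],[0,0,0],85],[[0,150,-45],[0,0,0],85],[[0,150,-45],[0,0,0],85],[[0,150,-45],[0,0,0],85]]'
python3 - <<'E'
from h import *
p=bot.camera('wrist');save(p,'w2.png')
import pickle;pickle.dump({k:np.array(p[k]) for k in('mtx','origin','orientation','frame')},open('w2.pkl','wb'))
i=cv2.imread('pics/w2.png')[60:330,130:490]
i=cv2.resize(i,None,fx=2.22,fy=2.22,interpolation=cv2.INTER_CUBIC)
cv2.imwrite('pics/w2c.png',i);print(i.shape)
E
```

```text
time: 5.3
ee_pos: [0.4848, 0.2619, 0.2639]
tcp_rot: [-90.1, 0.1, 80.7]
wrist_force: [1.0, -0.5, 0.6]
opening: 0.0849
(599, 799, 3)
```

View pics/w2c.png

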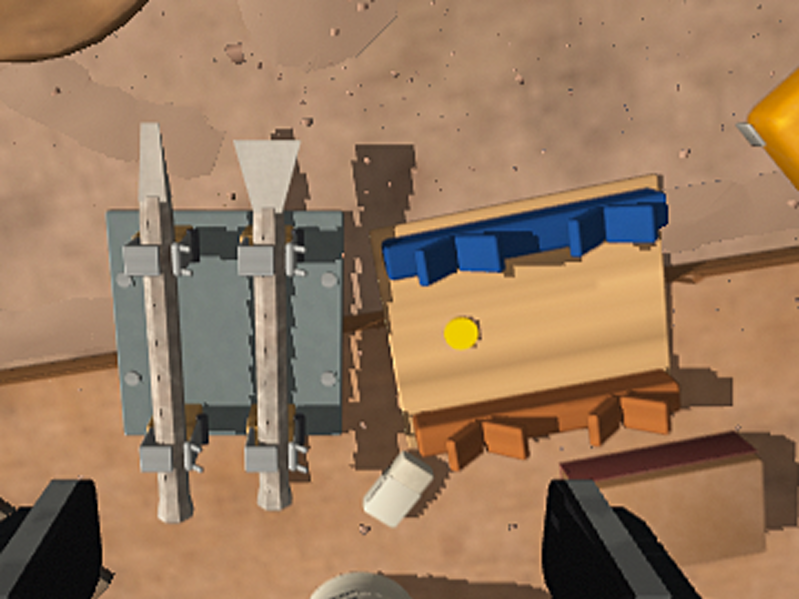

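```bash
cat > fit.py <<'E'
from h import *
import pickle
from scipy.optimize import least_squares
p=pickle.load(open('w2.pkl','rb'))
S=2.22;off=np.array([130,60])
def fit(pts,x0):
    P=np.array([q[0] for q in pts],float)/1000;U=np.array([q[1] for q in pts])/S+off
    W=lambda v:np.c_[v[0]+P[:,0]*np.cos(v[2])-P[:,1]*np.sin(v[2]),v[1]+P[:,0]*np.sin(v[2])+P[:,1]*np.cos(v[2]),P[:,2]]
    f=lambda v:(np.array([proj(p,X) for X in W(v)])-U).ravel()
    r=least_squares(f,x0,loss='soft_l1');print('x,y',r.x[:2].round(4),'yaw',np.degrees(r.x[2]).round(2));print((r.fun.reshape(-1,2)).round(1).tolist());return r.x
def w(v,P):
    P=np.array(P)/1000;return np.array([v[0]+P[0]*np.cos(v[2])-P[1]*np.sin(v[2]),v[1]+P[0]*np.sin(v[2])+P[1]*np.cos(v[2]),P[2]])
rack=fit([((62,-64,6),(108,212)),((62,64,6),(125,435)),((-62,-64,6),(343,211)),((-62,64,6),(341,434)),((-26,-102,48),(267.5,141)),((26,-110,48),(150,124)),((-26,0,57),(272.5,330)),((26,0,57),(163,330))],[.52,.2,-1.7])
rest=fit([((36,0,6),(462,333)),((-75,-64,6),(660,176)),((36,-50,34.6),(456.5,254)),((-36,-50,34.6),(606.5,222)),((36,50,34.6),(484,437)),((-36,50,34.6),(619,412))],[.55,.36,-1.5])
if __name__=='__main__':
    for n,v,P in[('open',rack,(-26,0,48)),('inner',rack,(26,0,48)),('npoint',rest,(36,0,48)),('nclaw',rest,(-36,0,48))]:print(n,w(v,P).round(4))
    im=cv2.resize(cv2.cvtColor(p['frame'],cv2.COLOR_RGB2BGR)[60:330,130:490],None,fx=S,fy=S,interpolation=cv2.INTER_CUBIC)
    def L(v,a,b,c):
        q=[tuple(int(t) for t in ((proj(p,w(v,P))-off)*S)) for P in(a,b)];cv2.line(im,q[0],q[1],c,1)
    for v,hx,xs in((rack,62,(-26,26)),(rest,75,(-36,36))):
        c=[(-hx,-64,6),(hx,-64,6),(hx,64,6),(-hx,64,6)]
        for k in range(4):L(v,c[k],c[(k+1)%4],(0,0,255))
        for x in xs:L(v,(x,-110,48),(x,90,48),(0,255,0))
    for x in(-36,36):
        for y in(-50,50):
            L(rest,(x,y-9,34.6),(x,y+9,34.6),(255,0,255))
            for s in(-16.4,16.4):L(rest,(x+s,y-9,51),(x+s,y+9,51),(255,255,0))
    cv2.imwrite('pics/fit.png',im)
E
python3 fit.py
```

```text
x,y [0.5247 0.2052] yaw -99.08
[[-1.6, -0.8], [-0.1, 0.2], [0.5, -0.7], [0.8, 0.3], [-0.0, -0.3], [0.3, -0.8], [-0.5, 13.5], [0.1, 13.7]]
x,y [0.546  0.3653] yaw -88.18
[[-0.3, -0.7], [0.1, -0.6], [0.4, 0.1], [-0.6, 1.8], [-0.2, -0.2], [0.6, 0.2]]
open [0.5288 0.2309 0.048 ]
inner [0.5206 0.1795 0.048 ]
npoint [0.5471 0.3293 0.048 ]
nclaw [0.5448 0.4013 0.048 ]
```

View pics/fit.png

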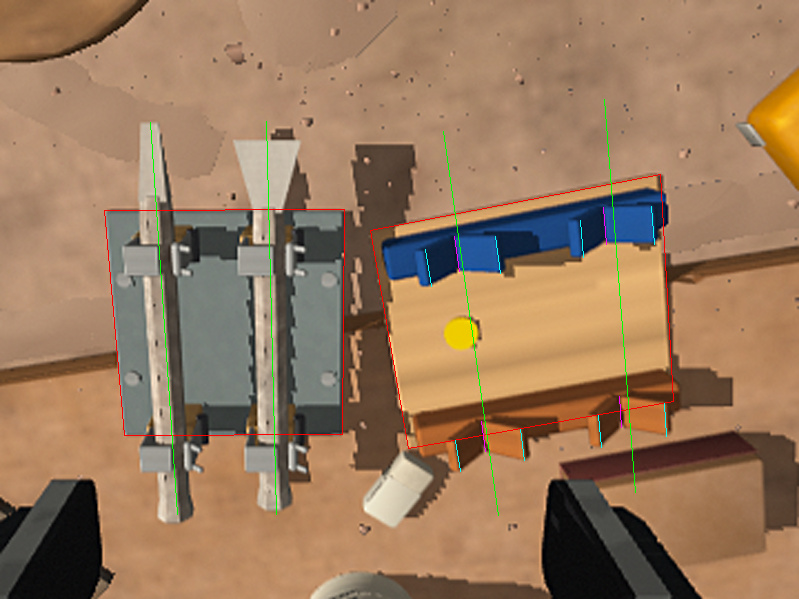

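```bash
python3 -m inch '[[[-12,40,-24],[0,0,0],38],[[-23,80,-48],[0,0,0],38],[[-23,120,-48],[0,0,0],38],[[-23,150,-48],[0,0,0],38],[[-23,150,-48],[0,0,0],38],[[-23,150,-48],[0,0,0],38]]' 20
python3 - <<'E'
from h import *
o=bot.get_obs();print(o['ee_pos'],o['tcp_rot'],o['wrist_force'],o['opening'])
p=bot.camera('wrist');save(p,'w3.png')
E
```

```text
time: 5.95
ee_pos: [0.5306, 0.2328, 0.1197]
tcp_rot: [-90.4, -0.2, 80.8]
wrist_force: [-0.7, -0.3, 1.2]
opening: 0.0384
[0.53060515 0.23283664 0.11970231] [-90.4490314   -0.17403574  80.79082665] [-0.68679237 -0.29404101  1.15916838] 0.038437097569059775
```

View pics/w3.png

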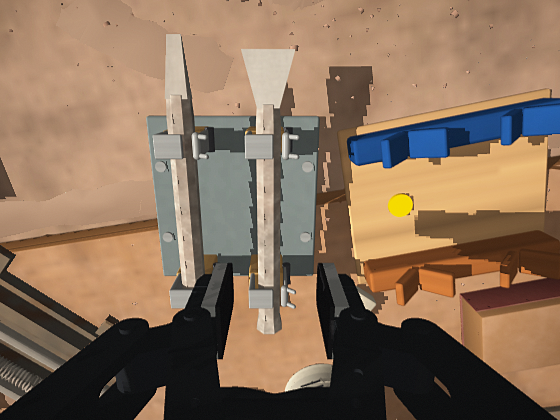

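```bash
python3 - <<'E'
from h import *
p=bot.camera('wrist');o=bot.get_obs();print(o['ee_pos'],o['tcp_rot'],o['qd'].round(2))
e=o['ee_pos'];x=np.array([np.cos(np.radians(80.9)),np.sin(np.radians(80.9))])
g=cv2.cvtColor(p['frame'],cv2.COLOR_RGB2GRAY).astype(float)
for v in (160,180,200,220,240,255):
    # shaft edges near col 268
    d=np.abs(np.diff(cv2.GaussianBlur(p['frame'],(3,3),0).astype(float).sum(2)[v]))
    l=245+np.argmax(d[245:266]);r=268+np.argmax(d[268:290])
    q=onz(p,((l+r)/2+.5,v),.050);print(v,l,r,q.round(4),'off along jaw mm',((q[:2]-e[:2])@x*1000).round(1))
E
```

```text
[0.53104142 0.23300311 0.12017099] [-90.53214814  -0.22369909  80.79775614] [-0.02 -0.1  -0.67 -0.54 -0.03 -0.08]
160 255 272 [0.4888 0.2339 0.05  ] off along jaw mm -5.8
180 255 272 [0.5012 0.2318 0.05  ] off along jaw mm -6.0
200 256 272 [0.5141 0.2299 0.05  ] off along jaw mm -5.8
220 256 272 [0.5274 0.2276 0.05  ] off along jaw mm -5.9
240 256 272 [0.5413 0.2252 0.05  ] off along jaw mm -6.1
255 256 272 [0.5521 0.2233 0.05  ] off along jaw mm -6.2
```

```bash
python3 - <<'E'
from h import *
import fit
p=bot.camera('wrist')
for v in(200,225,250): print(v,p['frame'].sum(2)[v,240:296].astype(int)//3)
for P in[(-26,-102,48),(-26,-60,48),(-26,0,48),(-26-9.5,0,48),(-26+9.5,0,48),(-62,-64,6),(62,-64,6),(-62,-40,6)]: print(P,proj(p,fit.w(fit.rack,P)).round(1))
E
```

```text
x,y [0.5247 0.2052] yaw -99.08
[[-1.6, -0.8], [-0.1, 0.2], [0.5, -0.7], [0.8, 0.3], [-0.0, -0.3], [0.3, -0.8], [-0.5, 13.5], [0.1, 13.7]]
x,y [0.546  0.3653] yaw -88.18
[[-0.3, -0.7], [0.1, -0.6], [0.4, 0.1], [-0.6, 1.8], [-0.2, -0.2], [0.6, 0.2]]
200 [135 136 135 135 135 135 136 137 136 138 144 144  66  64  65  53 126 208
 204 204 204 206 208 181 180 177 179 179 182 187 193 193 205  85  91  87
  80  76  69  82 145 141 137 143 141 140 140 139 138 137 138 138 140 141
 140 141]
225 [135 137 136 137 136 135 135 136 135 136 138 143 139  65  62  57  83 196
 187 181 180 184 187 167 164 175 181 181 183 183 183 180 188  76  75  78
  76  77  81  85 143 140 136 136 137 135 135 137 136 137 138 136 136 137
 139 139]
250 [135 134 134 134 132 133 134 134 137 148  60  64  65  66  67  62  45 201
 229 217 214 202 198 185 170 177 178 178 175 174 172 179 195  75  75  80
  80  88  97  66 141 139 136 135 136 136 135 135 135 136 137 136 135 137
 137 136]
(-26, -102, 48) [268.7  49.3]
(-26, -60, 48) [269.2 126. ]
(-26, 0, 48) [269.9 220.1]
(-35.5, 0, 48) [284.4 220. ]
(-16.5, 0, 48) [255.4 220.1]
(-62, -64, 6) [320.5 114.8]
(62, -64, 6) [145.5 115.3]
(-62, -40, 6) [319.2 148.8]
```

```bash
python3 -m inch '[[[-4.5,20,2],[0.008,0,0],38],[[-4.5,50,2],[0.008,0,0],38],[[-4.5,75,2],[0.008,0,0],38],[[-4.5,91,2],[0.008,0,0],38],[[-4.5,91,2],[0.008,0,0],38],[[-4.5,91,2],[0.008,0,0],38],[[-4.5,91,2],[0.008,0,0],30]]' 20
python3 -m inch '[[[0,0,0],[0,0,0],24],[[0,0,0],[0,0,0],22],[[0,0,0],[0,0,0],21],[[0,0,0],[0,0,0],21]]'
```

```text
time: 6.8
ee_pos: [0.5302, 0.2296, 0.0309]
tcp_rot: [-90.2, -0.3, 80.8]
wrist_force: [-1.4, 0.9, -0.8]
opening: 0.0301
time: 7.2
ee_pos: [0.5302, 0.2295, 0.0311]
tcp_rot: [-90.2, -0.3, 80.8]
wrist_force: [0.2, -0.3, -0.1]
opening: 0.0209
```

```bash
python3 -m inch '[[[0,1,0],[0,0,0],19.5],[[0,1,0],[0,0,0],18],[[0,1,0],[0,0,0],16],[[0,1,0],[0,0,0],12]]' 20
python3 -m inch '[[[0,0,0],[0,0,0],5],[[0,0,0],[0,0,0],5]]' 45
```

```text
time: 7.6
ee_pos: [0.5303, 0.2295, 0.0302]
tcp_rot: [-90.2, -0.3, 80.8]
wrist_force: [-0.0, 0.4, 2.0]
opening: 0.0189
time: 7.8
ee_pos: [0.5303, 0.2295, 0.0302]
tcp_rot: [-90.2, -0.3, 80.8]
wrist_force: [-1.4, -0.2, 3.0]
opening: 0.0181
```

```bash
python3 -m inch '[[[3,0,0],[0,0,0],5],[[6,0,0],[0,0,0],5],[[9,0,0],[0,0,0],5],[[12,0,0],[0,0,0],5],[[15,0,0],[0,0,0],5],[[17.5,0,0],[0,0,0],5],[[17.5,0,0],[0,0,0],5],[[17.5,0,0],[0,0,0],5]]'
```

```text
time: 8.6
ee_pos: [0.5324, 0.2438, 0.0293]
tcp_rot: [-90.2, 0.1, 80.7]
wrist_force: [-1.8, -15.7, 2.4]
opening: 0.0177
```

```bash
python3 -m inch '[[[2,0,0],[0,0,0],5],[[4,0,0],[0,0,0],5],[[4,0,0],[0,0,0],5],[[4,0,0],[0,0,0],5]]'
```

```text
time: 9.0
ee_pos: [0.5325, 0.2448, 0.0287]
tcp_rot: [-90.1, 0.4, 80.6]
wrist_force: [-2.3, -16.0, 4.0]
opening: 0.0181
```

```bash
python3 -m inch '[[[3,-1,0],[0,0,0],5],[[6,-1,0],[0,0,0],5],[[6,-1,0],[0,0,0],5]]'
```

```text
time: 9.3
ee_pos: [0.5328, 0.2475, 0.0288]
tcp_rot: [-90.1, 0.8, 80.5]
wrist_force: [-2.0, -17.6, 5.0]
opening: 0.0185
```

```bash
python3 -m inch '[[[3.5,-3,0],[0,0,0],5],[[3.5,-6,0],[0,0,0],5],[[3.5,-9,0],[0,0,0],5],[[3.5,-12,0],[0,0,0],5]]'
```

```text
time: 9.7
ee_pos: [0.5319, 0.2483, 0.0386]
tcp_rot: [-89.9, 1.2, 80.4]
wrist_force: [-2.5, -10.9, -3.1]
opening: 0.0178
```

```bash
python3 -m inch '[[[3,-6,0],[0,0,0],5],[[2,-12,0],[0,0,0],5],[[1,-20,0],[0,0,0],5],[[1,-30,0],[0,0,0],5],[[1,-50,0],[0,0,0],5],[[1,-75,0],[0,0,0],5],[[1,-90,0],[0,0,0],5],[[1,-90,0],[0,0,0],5]]' 60
python3 - <<'E'
from h import *
o=bot.get_obs();print(o['ee_pos'],o['tcp_rot'],o['wrist_force'])
p=bot.camera('wrist');save(p,'w4.png')
import pickle;pickle.dump({k:np.array(p[k]) for k in('mtx','origin','orientation','frame')},open('w4.pkl','wb'))
E
```

```text
time: 10.5
ee_pos: [0.5336, 0.2518, 0.1312]
tcp_rot: [-90.1, 1.0, 80.4]
wrist_force: [0.2, 1.2, -2.4]
opening: 0.0175
[0.53358826 0.2518299  0.13119475] [-90.10697513   1.04722927  80.37896334] [ 0.23343789  1.15265163 -2.38846449]
```

View pics/w4.png

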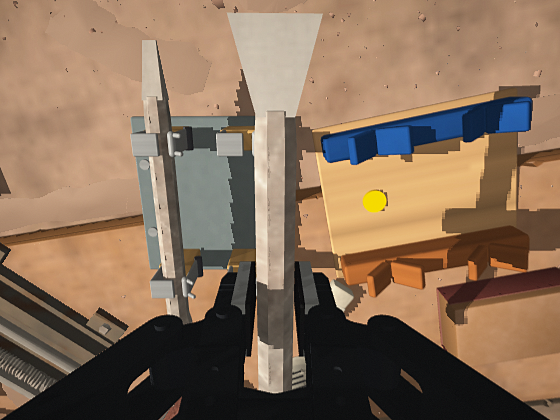

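```bash
python3 - <<'E' | tail -8
from h import *
import fit,pickle
p=pickle.load(open('w4.pkl','rb'))
hsv=cv2.cvtColor(p['frame'],cv2.COLOR_RGB2HSV);m=cv2.inRange(hsv,(25,180,150),(35,255,255))
n,l,s,c=cv2.connectedComponentsWithStats(m);k=1+np.argmax(s[1:,4]);print('disc',c[k],s[k],onz(p,c[k],.007).round(4),'model',fit.w(fit.rest,(36,0,7)).round(4))
for P in[(36,-50,34.6),(-36,-50,34.6),(36,50,34.6),(-36,50,34.6),(-75,-64,6)]:print(P,proj(p,fit.w(fit.rest,P)).round(1))
E
```

```text
x,y [0.546  0.3653] yaw -88.18
[[-0.3, -0.7], [0.1, -0.6], [0.4, 0.1], [-0.6, 1.8], [-0.2, -0.2], [0.6, 0.2]]
disc [374.07672634 200.95396419] [363 191  23  21 391] [0.5462 0.3279 0.007 ] model [0.5471 0.3293 0.007 ]
(36, -50, 34.6) [378.3 144.1]
(-36, -50, 34.6) [487.8 122.4]
(36, 50, 34.6) [392.6 273.8]
(-36, 50, 34.6) [489.6 257.5]
(-75, -64, 6) [521.   88.8]
```

```bash
python3 -m inch '[[[30,0,2],[0,-0.04,0],5],[[60,0,5],[0,-0.08,0],5],[[90,0,8],[0,-0.12,0],5],[[120,0,10],[0,-0.16,-0.01],5],[[148,0,12.4],[0,-0.199,-0.018],5],[[148,0,12.4],[0,-0.199,-0.018],5],[[148,0,12.4],[0,-0.199,-0.018],5],[[148,0,12.4],[0,-0.199,-0.018],5]]'
python3 - <<'E'
from h import *
o=bot.get_obs();print(o['ee_pos'],o['tcp_rot'],o['wrist_force'])
p=bot.camera('wrist');save(p,'w5.png')
import pickle;pickle.dump({k:np.array(p[k]) for k in('mtx','origin','orientation','frame')},open('w5.pkl','wb'))
E
```

```text
time: 11.35
ee_pos: [0.5453, 0.3986, 0.1255]
tcp_rot: [-89.8, 0.1, 91.7]
wrist_force: [0.6, -1.1, -2.5]
opening: 0.0176
[0.54532343 0.39861777 0.12552518] [-89.81770352   0.1405132   91.73295572] [ 0.61769212 -1.12164496 -2.50871985]
```

View pics/w5.png

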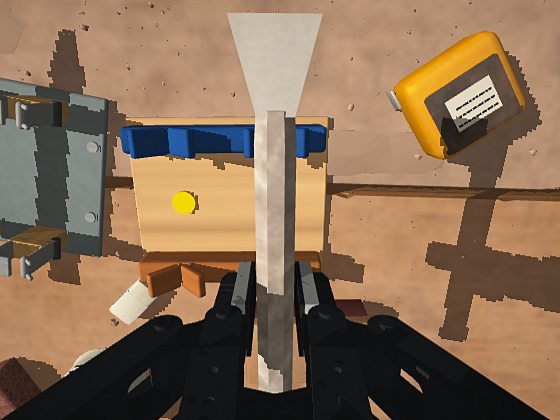

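```bash
python3 - <<'E'
from h import *
import pickle
p=pickle.load(open('w5.pkl','rb'))
hsv=cv2.cvtColor(p['frame'],cv2.COLOR_RGB2HSV)
def big(m):
    n,l,s,c=cv2.connectedComponentsWithStats(m);k=1+np.argmax(s[1:,4]);return c[k],s[k],l==k
roi=np.zeros(hsv.shape[:2],np.uint8);roi[180:230,140:230]=255
c,s,_=big(cv2.inRange(hsv,(22,180,120),(35,255,255))&roi)
d=onz(p,c,.007);print('disc',c,s,d.round(4),'claw notch',(d+[-.0023,.072,0]).round(4))
# base front edge points: between rows ~118 : base corners TL/TR
for u in [(122,118),(327,118)]:print(onz(p,u,.006).round(4))
E
```

```text
disc [183.30548926 202.2673031 ] [172 191  24  23 419] [0.5464 0.3272 0.007 ] claw notch [0.5441 0.3992 0.007 ]
[0.4839 0.2855 0.006 ]
[0.4794 0.4349 0.006 ]
```

```bash
python3 -m inch '[[[0.3,30,0],[0,0,0],5],[[0.3,55,0],[0,0,0],5],[[0.3,75,0],[0,0,0],5],[[0.3,85,0],[0,0,0],5],[[0.3,89,0],[0,0,0],5],[[0.3,89,0],[0,0,0],5]]'
python3 -m inch '[[[0,1,0],[0,0,0],5],[[0,2,0],[0,0,0],5],[[0,3,0],[0,0,0],5],[[0,3,0],[0,0,0],5]]'
```

```text
time: 12.0
ee_pos: [0.5454, 0.3984, 0.0373]
tcp_rot: [-89.9, 0.1, 91.7]
wrist_force: [0.6, -0.3, -1.8]
opening: 0.0176
time: 12.4
ee_pos: [0.5454, 0.3985, 0.0345]
tcp_rot: [-89.9, 0.1, 91.7]
wrist_force: [-0.0, -0.6, -1.4]
opening: 0.0175
```

```bash
python3 -m inch '[[[0,1,0],[0,0,0],5],[[0,2,0],[0,0,0],5],[[0,3,0],[0,0,0],5],[[0,3,0],[0,0,0],5]]'
python3 -m inch '[[[0,0.7,0],[0,0,0],5],[[0,1.4,0],[0,0,0],5],[[0,1.4,0],[0,0,0],5]]'
```

```text
time: 12.8
ee_pos: [0.5455, 0.3986, 0.0316]
tcp_rot: [-89.9, 0.1, 91.7]
wrist_force: [0.3, -0.7, -0.2]
opening: 0.0178
time: 13.1
ee_pos: [0.5457, 0.399, 0.0308]
tcp_rot: [-89.9, 0.0, 91.7]
wrist_force: [-0.5, 2.5, 3.6]
opening: 0.0179
```

```bash
python3 -m inch '[[[0.5,0.3,0],[0,0,0],5],[[0.8,0.7,0],[0,0,0],5],[[0.8,0.7,0],[0,0,0],5]]'
python3 -m inch '[[[0,0,0],[0,0,0],18.5],[[0,0,0],[0,0,0],20],[[0,0,0],[0,0,0],22],[[0,0,0],[0,0,0],25],[[0,0,0],[0,0,0],28],[[0,0,0],[0,0,0],32],[[0,0,0],[0,0,0],36],[[0,0,0],[0,0,0],36]]' 20
```

```text
time: 13.4
ee_pos: [0.5458, 0.3996, 0.0304]
tcp_rot: [-89.9, 0.0, 91.7]
wrist_force: [-0.3, -1.5, 3.2]
opening: 0.0176
time: 14.2
ee_pos: [0.5458, 0.3996, 0.0304]
tcp_rot: [-89.9, 0.0, 91.7]
wrist_force: [0.0, -0.3, 0.7]
opening: 0.0359
```

```bash
python3 -m inch '[[[0,-10,0],[0,0,0],36],[[0,-30,0],[0,0,0],36],[[0,-65,0],[0,0,0],38],[[0,-100,0],[0,0,0],38],[[0,-100,0],[0,0,0],38]]'
python3 -m inch '[[[-45,0,6],[0,0.04,0],38],[[-90,0,13],[0,0.08,0],38],[[-135,0,20],[0,0.12,0],38],[[-180,0,26],[0,0.16,0],38],[[-220,0,32],[0,0.1885,0],38],[[-220,0,32],[0,0.1885,0],38],[[-220,0,32],[0,0.1885,0],38],[[-220,0,32],[0,0.1885,0],38]]'
python3 - <<'E'
from h import *
p=bot.camera('wrist');o=bot.get_obs();e=o['ee_pos'];print(e,o['tcp_rot'])
save(p,'w6.png');x=np.array([np.cos(np.radians(80.9)),np.sin(np.radians(80.9))])
for v in(190,215,240): print(v,p['frame'].sum(2)[v,245:305].astype(int)//3)
print(proj(p,[.5200,.1785,.048]))
t=bot.camera('top')
for n,X in('claw',(.5443,.3995,.048)),: print(n,proj(t,X).round(1))
for q in(p,t):
  for r in bot.search_frame(q,'claw_mid')[:1]: print(r['confidence'],r['box'])
E
```

```text
time: 14.7
ee_pos: [0.5476, 0.401, 0.1373]
tcp_rot: [-90.4, -0.2, 91.7]
wrist_force: [-0.0, 0.5, 1.0]
opening: 0.038
time: 15.5
ee_pos: [0.5224, 0.1807, 0.1364]
tcp_rot: [-90.3, -0.3, 80.9]
wrist_force: [-0.4, 0.6, 0.2]
opening: 0.038
[0.52229407 0.18100216 0.13627249] [-90.31704261  -0.3170172   80.9772175 ]
190 [131 133 131 132 130 130 129 128 129 129 129 129 125 125 203 197 193 191
 195 204 177 171 171 171 170 167 170 171 178 117  68  73  78  75  70  73
 138 135 131 132 130 131 132 131 132 132 131 132 130 131 132 131 132 133
 131 133 130 129 131 131]
215 [130 130 131 131 129 131 131 130 130 130 131 131 131 121 198 209 204 197
 191 199 186 172 169 168 168 168 166 170 176 111  67  71  70  75  76  87
 135 130 132 132 130 130 132 133 132 131 132 131 133 131 131 133 131 129
 130 129 130 130 129 130]
240 [131 128 131 128 129 129 126 126 127 127 127 126 127 117 182 224 223 220
 216 214 192 170 169 170 169 169 169 171 177 107  72  71  74  72  71 108
 133 131 129 130 129 129 128 129 128 129 127 128 126 127 128 127 131 132
 130 131 131 130 131 131]
[269.66947106 212.32491408]
claw [172.5 212.1]
0.29 [385.7, 385.9, 413.1, 418.8]
0.76 [164.5, 183.5, 176.5, 249.3]
```

```bash
python3 -m inch '[[[-2.8,25,2],[0.005,0,0],38],[[-2.8,60,2],[0.005,0,0],38],[[-2.8,88,2],[0.005,0,0],38],[[-2.8,105,2],[0.005,0,0],38],[[-2.8,105,2],[0.005,0,0],38],[[-2.8,105,2],[0.005,0,0],38],[[-2.8,105,2],[0.005,0,0],30]]' 20
```

```text
time: 16.4
ee_pos: [0.5211, 0.1795, 0.0324]
tcp_rot: [-90.1, -0.3, 81.0]
wrist_force: [0.5, -0.5, -0.2]
opening: 0.0302
```

```bash
python3 -m inch '[[[-0.9,2,1],[0,0,0],28],[[-0.9,2,1],[0,0,0],25],[[-0.9,2,1],[0,0,0],23],[[-0.9,2,1],[0,0,0],21.5],[[-0.9,2,1],[0,0,0],21]]'
python3 -m inch '[[[0,0,0],[0,0,0],20],[[0,0,0],[0,0,0],19.5],[[0,0,0],[0,0,0],18],[[0,0,0],[0,0,0],15],[[0,0,0],[0,0,0],12]]' 20
```

```text
time: 16.9
ee_pos: [0.52, 0.1788, 0.0305]
tcp_rot: [-90.1, -0.4, 81.0]
wrist_force: [0.1, -1.3, -0.2]
opening: 0.0212
time: 17.4
ee_pos: [0.52, 0.1787, 0.0306]
tcp_rot: [-90.1, -0.3, 81.0]
wrist_force: [0.1, -1.8, 1.2]
opening: 0.0192
```

```bash
python3 -m inch '[[[0,0,0],[0,0,0],5],[[0,0,0],[0,0,0],5],[[3,0,0],[0,0,0],5],[[6,0,0],[0,0,0],5],[[9,0,0],[0,0,0],5],[[12,0,0],[0,0,0],5],[[15,0,0],[0,0,0],5],[[18,0,0],[0,0,0],5],[[20,0,0],[0,0,0],5],[[20.5,0,0],[0,0,0],5],[[20.5,0,0],[0,0,0],5]]' 50
```

```text
time: 18.5
ee_pos: [0.5224, 0.1959, 0.0298]
tcp_rot: [-90.1, 0.0, 80.9]
wrist_force: [-1.8, -18.2, 2.6]
opening: 0.0177
```

```bash
python3 -m inch '[[[4,-3,0],[0,0,0],5],[[4,-6,0],[0,0,0],5],[[4,-9,0],[0,0,0],5],[[4,-12,0],[0,0,0],5],[[4,-12,0],[0,0,0],5]]'
```

```text
time: 19.0
ee_pos: [0.522, 0.198, 0.0408]
tcp_rot: [-89.9, 0.3, 80.8]
wrist_force: [-2.2, -9.3, -1.0]
opening: 0.0179
```

```bash
python3 -m inch '[[[3,-6,0],[0,0,0],5],[[2,-12,0],[0,0,0],5],[[0,-20,0],[0,0,0],5],[[-1,-30,0],[0,0,0],5],[[-1,-50,0],[0,0,0],5],[[-1,-75,0],[0,0,0],5],[[-1,-90,0],[0,0,0],5],[[-1,-90,0],[0,0,0],5]]' 60
```

```text
time: 19.8
ee_pos: [0.5232, 0.1979, 0.1334]
tcp_rot: [-90.1, 0.2, 80.8]
wrist_force: [0.3, 0.1, -1.8]
opening: 0.0177
```

```bash
python3 -m inch '[[[30,0,0],[0,-0.04,0],5],[[60,0,-1],[0,-0.08,0],5],[[90,0,-2],[0,-0.12,0],5],[[115,0,-2.3],[0,-0.16,0],5],[[131.6,0,-2.3],[0,-0.192,0],5],[[131.6,20,-2.3],[0,-0.192,0],5],[[131.6,45,-2.3],[0,-0.192,0],5],[[131.6,70,-2.3],[0,-0.192,0],5],[[131.6,85,-2.3],[0,-0.192,0],5],[[131.6,92,-2.3],[0,-0.192,0],5],[[131.6,92,-2.3],[0,-0.192,0],5]]'
```

```text
time: 20.9
ee_pos: [0.5461, 0.3269, 0.04]
tcp_rot: [-90.0, 0.2, 91.8]
wrist_force: [-0.2, 0.4, -1.5]
opening: 0.0177
```

```bash
python3 -m inch '[[[0.7,2,0],[0,0,0],5],[[0.7,4,0],[0,0,0],5],[[0.7,6,0],[0,0,0],5],[[0.7,7,0],[0,0,0],5],[[0.7,8,0],[0,0,0],5],[[0.7,8,0],[0,0,0],5]]'
python3 -m inch '[[[0,0.7,0],[0,0,0],5],[[0,1.4,0],[0,0,0],5],[[0,1.4,0],[0,0,0],5]]'
```

```text
time: 21.5
ee_pos: [0.5461, 0.3275, 0.032]
tcp_rot: [-90.0, 0.2, 91.8]
wrist_force: [-0.2, 0.0, -2.5]
opening: 0.0175
time: 21.8
ee_pos: [0.5462, 0.3276, 0.031]
tcp_rot: [-90.0, 0.2, 91.8]
wrist_force: [-1.4, 0.0, 0.9]
opening: 0.0174
```

```bash
python3 -m inch '[[[0,0.6,0],[0,0,0],5],[[0,0.9,0],[0,0,0],5],[[0,0.9,0],[0,0,0],5]]'
python3 -m inch '[[[0,0,0],[0,0,0],18.5],[[0,0,0],[0,0,0],20],[[0,0,0],[0,0,0],22],[[0,0,0],[0,0,0],25],[[0,0,0],[0,0,0],28],[[0,0,0],[0,0,0],32],[[0,0,0],[0,0,0],36],[[0,0,0],[0,0,0],36]]' 20
python3 -m inch '[[[0,-10,0],[0,0,0],36],[[0,-30,0],[0,0,0],36],[[0,-65,0],[0,0,0],38],[[0,-110,0],[0,0,0],40],[[0,-160,30],[0,0,0],40],[[0,-200,50],[0,0,0],40],[[0,-200,50],[0,0,0],40],[[0,-200,50],[0,0,0],40]]'
python3 - <<'E'
from h import *
p=bot.camera('wrist');save(p,'w7.png');t=bot.camera('top')
for n in('point_mid','claw_mid','clip_rack','rest'):
  for q in(p,t):
    for r in bot.search_frame(q,n)[:1]:print(n,r['confidence'],r['box'])
E
```

```text
time: 22.1
ee_pos: [0.5463, 0.3277, 0.0309]
tcp_rot: [-90.1, 0.2, 91.8]
wrist_force: [-2.6, -1.7, 5.5]
opening: 0.0177
time: 22.9
ee_pos: [0.5462, 0.3277, 0.0309]
tcp_rot: [-90.1, 0.2, 91.8]
wrist_force: [-0.9, 0.5, 1.0]
opening: 0.0361
time: 23.7
ee_pos: [0.4962, 0.3272, 0.2334]
tcp_rot: [-90.3, 0.1, 91.9]
wrist_force: [-0.4, 0.2, -0.5]
opening: 0.0399
point_mid 0.87 [264.7, 119.2, 281.9, 311.2]
point_mid 0.68 [192.3, 178.2, 201.9, 248.9]
claw_mid 0.93 [334.3, 128.0, 367.3, 273.5]
claw_mid 0.62 [165.6, 183.4, 171.9, 214.1]
clip_rack 0.85 [97.6, 124.5, 224.7, 269.3]
clip_rack 0.88 [218.0, 195.5, 261.5, 241.9]
rest 0.97 [235.6, 156.6, 379.2, 281.9]
rest 0.91 [163.4, 188.7, 212.8, 230.0]
```

View pics/w7.png

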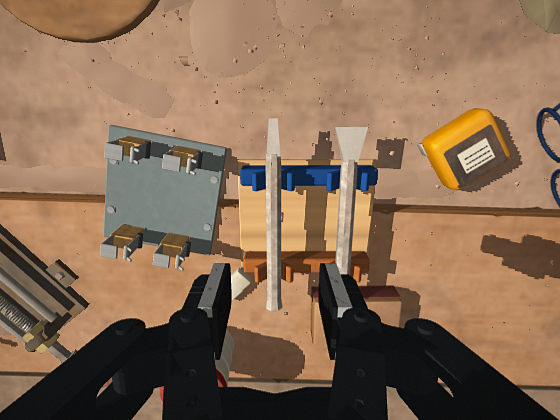

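```bash
python3 - <<'E'
from h import *
p=bot.camera('wrist')
for n,u,l in('point',(273.5,119),.110),('claw',(351,127.5),.102):
    q=onz(p,u,.048);print(n,'tip',q.round(4),'mid',(q[:2]+l*np.array([.9995,.0318])).round(4))
o=bot.get_obs();print(o['time'],o['wrist_force'])
bot.job_done()
E
```

```text
point tip [0.4362 0.3234 0.048 ] mid [0.5462 0.3269]
claw tip [0.4414 0.3941 0.048 ] mid [0.5434 0.3973]
24.25 [ 0.25504321  0.33491324 -0.18103091]
the job is handed in; nothing more can be done
```

Both chisels are in the sharpening rest and the job is handed in, at about 24 s of the 66 s allowed. The claw chisel went first. Each was rolled about 18 mm out of its clips towards the leaves, lifted clear and lowered until it touched its notch, then released.

- **Forces:** The highest wrist force I read was about 18 N while rolling out. Setting down read about 4–6 N.
- **Placement:** The last picture shows the point chisel in the yellow-disc notch and the claw chisel in the other, with both cutting ends beyond the blue bar. The disc itself was hidden under the point chisel's shaft by then, so I matched that notch from earlier pictures. Measured from the tips, each shaft middle is within about 1 mm of centre along the notch.
- **Surroundings:** The rack is empty and looks in place. I felt no contact with anything else, and the bystanders in view looked undisturbed. I did not measure their positions again.
- **Disagreement:** Sideways, the camera put the claw chisel about 2 mm from where contact showed it to be. That is within the stated calibration error, and I went by the contact.

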